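Line up the terracotta pots by size

TASK

Line the four plain terracotta pots up by size on the cork coasters in the aluminium tray, one pot centred on each coaster: the largest on the coaster nearest the glazed strawberry pot, then going down in size to the smallest at the other end, by the sage bin. Stand each pot upright, mouth up, never tipping one over, and leave the trowel where it lies.

Things in the scene. Friction and masses are not known exactly. Their poses are not given: they have to be found in the camera images.
- pot_tiny_mid (a point): Loose empty plain terracotta plant pot, the smallest of the four, standing upright, open end up: 50 mm tall, outer rim diameter 44 mm with a straight vertical rim band over the top 18 mm, walls 4 mm thick, tapering below the band to a base 32 mm across. This point is on its axis, half-way up (25 mm above its base); z points up out of the mouth. It may be gripped from above across the outside of the rim band.
- pot_small_mid (a point): Loose empty plain terracotta plant pot, the second smallest of the four, standing upright, open end up: 64 mm tall, outer rim diameter 50 mm with a straight vertical rim band over the top 18 mm, walls 4 mm thick, tapering below the band to a base 36 mm across. This point is on its axis, half-way up (32 mm above its base); z points up out of the mouth. It may be gripped from above across the outside of the rim band.
- pot_medium_mid (a point): Loose empty plain terracotta plant pot, the second largest of the four, standing upright, open end up: 78 mm tall, outer rim diameter 56 mm with a straight vertical rim band over the top 18 mm, walls 4 mm thick, tapering below the band to a base 40 mm across. This point is on its axis, half-way up (39 mm above its base); z points up out of the mouth. It may be gripped from above across the outside of the rim band.
- pot_large_mid (a point): Loose empty plain terracotta plant pot, the largest of the four, standing upright, open end up: 92 mm tall, outer rim diameter 62 mm with a straight vertical rim band over the top 18 mm, walls 4 mm thick, tapering below the band to a base 45 mm across. This point is on its axis, half-way up (46 mm above its base); z points up out of the mouth. It may be gripped from above across the outside of the rim band.
- coaster_a: Fixed round cork coaster, 72 mm diameter, 4 mm thick, one of four alike in a row about 86 mm apart in the aluminium tray; this is the one at the robot's right-hand (-y) end of the row. Origin at the centre of its underside, on the tray floor (3 mm above the bench), so its top is 4 mm above the origin. The tray is 115 mm by 370 mm with a lip 12 mm high, and its row runs roughly along y, turned a little.
- coaster_b: Fixed round cork coaster, 72 mm diameter, 4 mm thick, one of four alike in a row about 86 mm apart in the aluminium tray; this is the one second from the robot's right (-y) end of the row. Origin at the centre of its underside, on the tray floor (3 mm above the bench), so its top is 4 mm above the origin. The tray is 115 mm by 370 mm with a lip 12 mm high, and its row runs roughly along y, turned a little.
- coaster_c: Fixed round cork coaster, 72 mm diameter, 4 mm thick, one of four alike in a row about 86 mm apart in the aluminium tray; this is the one second from the robot's left (+y) end of the row. Origin at the centre of its underside, on the tray floor (3 mm above the bench), so its top is 4 mm above the origin. The tray is 115 mm by 370 mm with a lip 12 mm high, and its row runs roughly along y, turned a little.
- coaster_d: Fixed round cork coaster, 72 mm diameter, 4 mm thick, one of four alike in a row about 86 mm apart in the aluminium tray; this is the one at the robot's left-hand (+y) end of the row. Origin at the centre of its underside, on the tray floor (3 mm above the bench), so its top is 4 mm above the origin. The tray is 115 mm by 370 mm with a lip 12 mm high, and its row runs roughly along y, turned a little.
- strawberry_pot: Fixed strawberry pot with small side pockets, glazed deep teal, about 120 mm across (155 mm over the pockets), 154 mm tall, standing off one end of the tray (either end, changing from start to start); a sage green plastic bin 112 mm wide, 140 mm tall, stands off the other end. Origin at the centre of its underside.
- trowel: Bystander, to be left alone: loose hand trowel with a coral silicone handle, about 230 mm long, up to 52 mm wide, 29 mm high at the most, lying among the pots. Origin on the bench under the neck, between handle and blade; x points along it to the blade tip (110 mm away), the handle's end lies 120 mm the other way.
Mind the look-alikes: they are no part of the job. What is shaped like the part that bears pot_large_mid but pink or red is not meant.

How it is judged:
At the end, for the whole second after the job is handed in: Each pot stands upright (within 0.1 rad), at rest and released, flat on its coaster (height within 5 mm) with its axis within 15 mm of the coaster's centre: largest on the end coaster nearest the strawberry pot, then second largest, second smallest, and smallest on the far end coaster (((horizontal distance between strawberry_pot and coaster_a below 0.25 m and horizontal distance between pot_tiny_mid and coaster_d below 0.015 m and horizontal distance between pot_small_mid and coaster_c below 0.015 m and horizontal distance between pot_medium_mid and coaster_b below 0.015 m and horizontal distance between pot_large_mid and coaster_a below 0.015 m) or (horizontal distance between strawberry_pot and coaster_d below 0.25 m and horizontal distance between pot_tiny_mid and coaster_a below 0.015 m and horizontal distance between pot_small_mid and coaster_b below 0.015 m and horizontal distance between pot_medium_mid and coaster_c below 0.015 m and horizontal distance between pot_large_mid and coaster_d below 0.015 m)) and height (world z) of pot_tiny_mid between 0.027 and 0.037 m and angle between each of pot_tiny_mid, pot_small_mid, pot_medium_mid, pot_large_mid's own z axis and vertical below 0.1 rad and linear speed of each of pot_tiny, pot_small, pot_medium, pot_large below 0.02 m/s and height (world z) of pot_small_mid between 0.034 and 0.044 m and height (world z) of pot_medium_mid between 0.041 and 0.051 m and height (world z) of pot_large_mid between 0.048 and 0.058 m); the robot touches nothing.
It fails at once if the trowel was shifted by more than 20 mm (distance of trowel from where it was at the start of the episode above 0.02 m).
It fails at once if the tiny pot was tipped over (angle between pot_tiny_mid's own z axis and vertical above 0.8 rad).
It fails at once if the small pot was tipped over (angle between pot_small_mid's own z axis and vertical above 0.8 rad).
It fails at once if the medium pot was tipped over (angle between pot_medium_mid's own z axis and vertical above 0.8 rad).
It fails at once if the large pot was tipped over (angle between pot_large_mid's own z axis and vertical above 0.8 rad).
It also fails if it takes over 112 s, if anything falls off the work surface, if the arm or the gripper's body presses on something with over 40 N, if the wrist force passes 120 N, or if a joint passes its speed limit or range.

ROBOT

A 6-joint arm with a two-finger parallel gripper is mounted at the origin on the work surface. World frame = base frame: x ahead of the robot, y to its left, z up, the work surface at z = 0. Lengths are in m, angles in rad, forces in N, time in s.
With the tool pointing down it reaches from about 0.3 to 0.775 m from the base axis. Payload 14.6 kg.
Tool frame: the origin (TCP) lies at the very end of the fingers, on their centre line; the grasp point (between the pads) lies 19 mm behind it; z points along the fingers, y is the line along which they close (so a half turn about z gives the same grasp; the last joint's range is limited). The gripper opens to 94 mm and grips with 3 to 60 N. Pads are 16 mm wide; open, the fingers measure 119 mm over their backs; the gripper's body (75 mm by 177 mm) begins 78 mm behind the grasp point.
Start: joints at [-1.202, 0.3, 1.521, -0, 1.321, -0.067], TCP at [0.232, -0.499, 0.205] pointing down, gripper open.
Joint ranges: [-3.03, 3.03], [-0.79, 2.21], [0.23, 2.52], [-1.04, 4.18], [0, 3.07], [-2.55, 2.55]. Speed limits (rad/s): [2.22, 2.22, 2.57, 3.14, 3.14, 3.14].

INTERFACE

Orientations are given as [roll, pitch, yaw] about the fixed x, y, z axes, in that order (R = Rz(yaw) Ry(pitch) Rx(roll)).
In Python, from station import telemetry, cams, hand_in, nets gives the robot as it stands.
- The arm moves only by the tool move_arm, never from a script. Its argument "increments" is a list of rows, each a list of 4 numbers: the shift along the tool's x, y, z in m, then the turn about the tool's z in rad. In form: [[tx, ty, tz, roll], ...]. A call has 1 to 20 rows; each row shifts and turns the commanded pose from where the row before left it, along the tool's axes as they then stand; what a row does not reach is not made up. A row lasts 1/8 s, in which the tool goes at most 62.5 mm and 10.7 degrees, less where a joint would pass 70% of its speed; a pose out of reach is approached as far as the arm can. A call is refused whole if a number of a shift passes 0.0625 or a number of a turn 0.188, either way. A call with a gripper value outside its range is refused whole. "grip" is the opening, from 0 (shut) to 1 (fully open), set as the call begins (left out, the last holds). The fingers move at their own pace and stop on an object; "force" is the grip in N (left out, the last holds). Time passes only in rows, so rows that do not move let the fingers close. It gives the time, the measured TCP pose, the force, the opening and the grip force at its end, in the units of the state.
- telemetry.get_obs(): the state, without advancing time (a new reading comes with each control period).
- cams.camera(name): name is "side" or "top" or "wrist"; returns the picture (420x560x3 uint8, blue, green, red); there is no depth.
- cams.camera_model(name): a dict with "intrinsics" (3x3 intrinsics, pixels), "xyz" and "attitude" of the camera in the world; the wrist camera has in their place "T_tool_cam" (4x4, takes a point from camera to tool coordinates, whose origin is the TCP and whose axes are the flange's). Camera axes: x right, y up, looking along -z (the intrinsics and any distortion apply to the point x, -y, -z); pixel columns grow to the right and rows downward; lengths in m; the calibration is good to about 2 mm. A picture is of the moment at which its call begins: read the wrist's pose just before it. camera_model takes no time and is no camera call.
- hand_in(): hands the job in; it is judged then, once.
Trained networks look in the newest picture that a camera, given by its name, has taken for a name from the list of things; names that differ only in an ending like _2 or _b are one class to them, and where a whole thing is asked for, a point or a joint stands for the part that bears it (a point fixed in the world has none). Each returns a list of dicts, best first, with "conf" (0 to 1); they miss things now and then, are a little off and sometimes report something else, mostly with a low value. They report only what shows in the picture. A call takes as long as a camera call. They do not tell look-alikes from the thing itself.
- nets.search_frame(camera, query): "extent" ([left, top, right, bottom] in pixels, round what is visible of it).
- nets.mark_of(camera, query): "centre" ([column, row] in pixels: a listed point, or the origin of a listed thing).
The state is a dict: "time_s": time; "qpos": joint angles; "joint_vel": joint speeds; "tau": joint torques, N m; "ee_pos": TCP position; "eef_rot": TCP orientation; "force": force on the tool from outside, world axes, zero at the start; "moment": the same for the moment, N m; "grip_width": finger opening in m; "grip_force": force on a finger pad.
Only numpy, scipy, OpenCV 4.12 (cv2) and the standard library are available. Lean on these libraries where they do the work, as an engineer would, in place of code of your own. Each camera call takes 0.05 s, during which the arm holds its last target. There are 200 camera calls.

## Working session

There is one attempt and no reset: what is moved stays moved. The work goes in short steps, Python scripts to look and compute and a tool call to move; the robot and the scene stay as the last step left them, time stands still between calls to the robot, and variables do not carry over. Pictures are saved under pics/ and viewed, at most 14 in all, crops included, and the job is handed in when it is done.

Besides the shell and the picture viewer there is one more tool, called after "Emit:" as name(argument=value, ...) on one line, values as JSON. move_arm: Moves the arm, as the interface text tells. Its arguments: {"type":"object","properties":{"increments":{"type":"array"},"grip":{"type":"number"},"force":{"type":"number"}},"required":["increments"]}

```bash
mkdir -p pics; cat > h.py <<'E'
import numpy as np,cv2
from scipy.spatial.transform import Rotation as R
from station import telemetry,cams,hand_in,nets
def pose(name):
    m=cams.camera_model(name);K=np.array(m["intrinsics"])
    if name=="wrist":
        o=telemetry.get_obs();T=np.eye(4);T[:3,:3]=R.from_euler('xyz',o["eef_rot"]).as_matrix();T[:3,3]=o["ee_pos"]
        C=T@np.array(m["T_tool_cam"]);return K,C[:3,:3],C[:3,3]
    a=np.array(m["attitude"]);Rm=a if a.shape==(3,3) else R.from_euler('xyz',a).as_matrix()
    return K,Rm,np.array(m["xyz"])
def ray(P,px,z):
    K,Rm,c=P;d=np.linalg.inv(K)@[px[0],px[1],1];d=Rm@[d[0],-d[1],-d[2]]
    return c+d*(z-c[2])/d[2]
def proj(P,p):
    K,Rm,c=P;q=Rm.T@(np.array(p)-c);u=K@[q[0],-q[1],-q[2]];return u[:2]/u[2]
E
python3 - <<'E'
from h import *
for n in ["top","side"]:
    print({k:np.round(v,3).tolist() if not isinstance(v,str) else v for k,v in cams.camera_model(n).items()})
    im=cams.camera(n);cv2.imwrite(f"pics/{n}0.png",im);P=pose(n)
    for q,z in [("pot_tiny_mid",.025),("pot_small_mid",.032),("pot_medium_mid",.039),("pot_large_mid",.046),("coaster_a",.003),("strawberry_pot",0),("trowel",0)]:
        print(n,q,[(round(d["conf"],2),np.round(d["centre"]).tolist(),ray(P,d["centre"],z)[:2].round(3).tolist()) for d in nets.mark_of(n,q)[:6]])
print(cams.camera_model("wrist"), telemetry.get_obs())
E
```

```text
{'intrinsics': [[540.035, 0.0, 280.793], [0.0, 540.035, 208.228], [0.0, 0.0, 1.0]], 'xyz': [0.311, -0.063, 1.288], 'attitude': [0.147, 0.019, -1.555]}
top pot_tiny_mid []
top pot_small_mid [(0.62, [140.0, 246.0], [0.403, 0.294])]
top pot_medium_mid [(0.75, [321.0, 236.0], [0.431, -0.13])]
top pot_large_mid [(0.95, [391.0, 251.0], [0.399, -0.29]), (0.92, [396.0, 306.0], [0.276, -0.299]), (0.78, [368.0, 207.0], [0.5, -0.237]), (0.68, [438.0, 265.0], [0.367, -0.396])]
top coaster_a [(0.98, [292.0, 150.0], [0.645, -0.059]), (0.83, [252.0, 151.0], [0.641, 0.039]), (0.64, [328.0, 145.0], [0.658, -0.148]), (0.61, [223.0, 153.0], [0.636, 0.109])]
top strawberry_pot [(0.77, [396.0, 130.0], [0.698, -0.314])]
top trowel [(0.58, [263.0, 254.0], [0.39, 0.005])]
{'intrinsics': [[399.988, 0.0, 276.734], [0.0, 399.988, 211.18], [0.0, 0.0, 1.0]], 'xyz': [0.474, 0.631, 0.68], 'attitude': [0.859, -0.021, -3.073]}
side pot_tiny_mid [(0.7, [301.0, 292.0], [0.445, 0.118])]
side pot_small_mid [(0.92, [324.0, 375.0], [0.402, 0.295])]
side pot_medium_mid [(0.88, [311.0, 209.0], [0.427, -0.126])]
side pot_lar
[... 999 characters left out ...]
,
         1.00000000e+00]])} {'time_s': 0.8, 'qpos': array([-1.20163377e+00,  2.99873602e-01,  1.52104334e+00,  1.83231364e-05,
        1.32070828e+00, -6.66229310e-02]), 'joint_vel': array([ 0.00189601, -0.00140433,  0.00140392,  0.00034915, -0.0001194 ,
        0.00037203]), 'tau': array([ 1.40111097e-03, -5.31628847e+01, -3.52913511e+01,  7.08651566e-02,
        2.12230172e-02,  4.11656458e-06]), 'ee_pos': array([ 0.23214704, -0.49857327,  0.20544171]), 'eef_rot': array([-3.14156134e+00, -1.98816047e-05,  4.35780949e-01]), 'force': array([-0.00917913, -0.29908523, -0.51580935]), 'moment': array([-0.02649485, -0.00890311,  0.0110285 ]), 'grip_force': 0.0, 'grip_width': 0.0941826977362194}
```

View pics/top0.png

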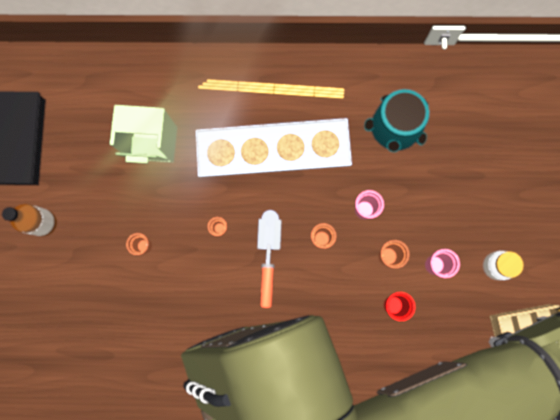

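View pics/side0.png

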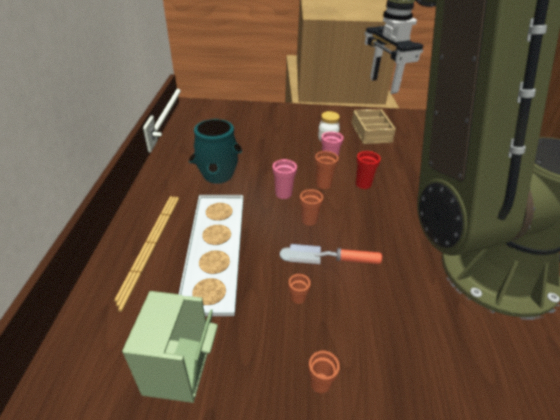

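The strawberry pot is at the -y end, so the order from coaster a to d is large, medium, small, tiny.

Candidates for the large pot in the top picture:
- terracotta at (395,254)
- pink at (369,205)
- pink at (445,263)
- red at (400,306)

Only (395,254) is plain terracotta. I'll confirm it in a crop and measure the coasters.

```bash
python3 - <<'E'
from h import *
a=cv2.imread("pics/top0.png")
cv2.imwrite("pics/crop.png",cv2.resize(a[170:330,300:480],None,fx=3.3,fy=3.3,interpolation=cv2.INTER_CUBIC))
for n in ["top","side"]:
    im=cv2.imread(f"pics/{n}0.png");h=cv2.cvtColor(im,cv2.COLOR_BGR2HSV);P=pose(n)
    box=(190,115,360,180) if n=="top" else (185,190,245,312)
    m=cv2.inRange(h,(8,60,90),(28,255,255));k=np.zeros_like(m);k[box[1]:box[3],box[0]:box[2]]=1
    m=cv2.morphologyEx(m*k,cv2.MORPH_CLOSE,np.ones((5,5)));N,L,S,C=cv2.connectedComponentsWithStats(m)
    for i in range(1,N):
        if 200<S[i][4]<3000:
            ys,xs=np.where(L==i);w=np.array([ray(P,(x,y),.007)[:2] for x,y in zip(xs,ys)])
            c,r=cv2.minEnclosingCircle((w*1000).astype(np.float32)); print(n,S[i],C[i].round(1),np.round(c),round(r,1))
E
```

```text
top [312 131  27  26 560] [325.  143.4] [ 661. -140.] 32.9
top [277 134  27  27 555] [290.2 146.8] [652. -55.] 32.9
top [241 138  27  26 557] [254.2 150.7] [641.  32.] 32.9
top [208 140  27  26 540] [220.7 152.6] [636. 114.] 32.6
side [185 190  60  53 747] [206.1 204.4] [ 678. -121.] 128.1
side [206 203  26  17 359] [218.5 211.1] [ 661. -136.] 34.0
side [203 225  28  20 442] [216.3 234.2] [652. -51.] 34.1
side [ 193  251   37   54 1214] [211.5 277.2] [637.  78.] 74.4
```

View pics/crop.png

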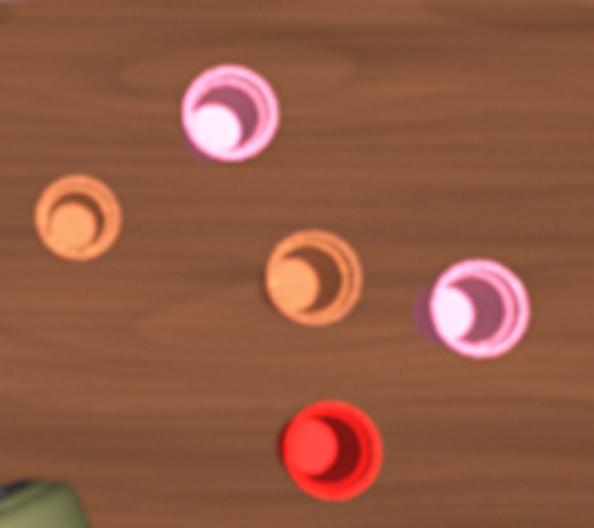

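The crop confirms it: the large pot is the plain terracotta one in the middle (395,254). The others near it are pink and red. I'll turn to yaw π/2 (tool x = +y, tool y = +x) and go above it.

Emit:
move_arm(increments=[[0,0,0,-0.162],[0,0,0,-0.162],[0,0,0,-0.162],[0,0,0,-0.162],[0,0,0,-0.162],[0,0,0,-0.162],[0,0,0,-0.163],[0.026,0.02,-0.004,0],[0.026,0.02,-0.004,0],[0.026,0.02,-0.004,0],[0.026,0.02,-0.004,0],[0.026,0.02,-0.004,0],[0.026,0.02,-0.004,0],[0.026,0.02,-0.004,0],[0.026,0.02,-0.004,0],[0,0,0,0],[0,0,0,0]], grip=1, force=15)

```text
time_s: 2.92
ee_pos: [0.3919, -0.2909, 0.2373]
eef_rot: [-3.141, 0.0, 1.571]
force: [-0.2, -0.4, -0.4]
grip_width: 0.0942
grip_force: 0.0
```

```bash
cat >> h.py <<'E'
HT=dict(tiny=.05,small=.064,medium=.078,large=.092)
D=dict(tiny=.044,small=.050,medium=.056,large=.062)
def look(q,near,pic=None):
    """rim centre from wrist picture: terracotta blob + net mark"""
    P=pose("wrist");im=cams.camera("wrist")
    if pic: cv2.imwrite(f"pics/{pic}.png",im)
    h=HT[q];print("ee",telemetry.get_obs()["ee_pos"].round(4),telemetry.get_obs()["eef_rot"].round(3))
    for d in nets.mark_of("wrist",f"pot_{q}_mid"): print("mark",round(d["conf"],2),np.round(d["centre"]),ray(P,d["centre"],h/2).round(4)[:2])
    for d in nets.search_frame("wrist",f"pot_{q}_mid"): print("ext",round(d["conf"],2),np.round(d["extent"]))
    print("expect rim px",proj(P,[*near,h]).round())
E
python3 -c "
from h import *
look('large',(.395,-.288),'w1')"
```

```text
ee [ 0.3917 -0.2911  0.2373] [-3.141 -0.     1.57 ]
mark 0.94 [255. 276.] [ 0.3659 -0.4028]
mark 0.85 [274. 187.] [ 0.3909 -0.2844]
mark 0.57 [364. 145.] [ 0.4958 -0.2339]
mark 0.55 [176. 200.] [ 0.2702 -0.3003]
ext 0.92 [244. 167. 298. 228.]
ext 0.84 [230. 247. 283. 312.]
ext 0.83 [338. 116. 410. 175.]
ext 0.82 [139. 176. 207. 236.]
expect rim px [278. 198.]
```

View pics/w1.png

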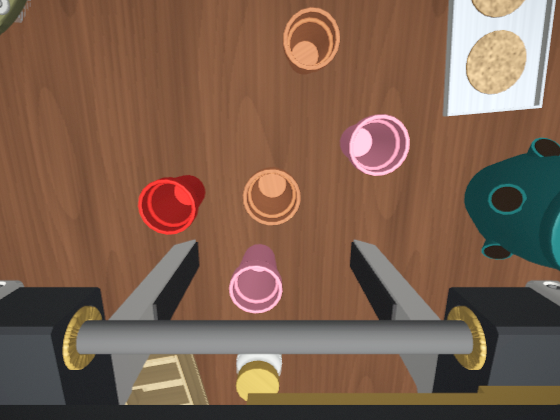

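The rim of the large terracotta pot is at about (272,197), between the red (168,205), pink (378,145) and pink (256,288) pots. That puts it at about (0.390, -0.286). I'll descend.

Emit:
move_arm(increments=[[0.005,-0.002,0.02,0],[0,0,0.025,0],[0,0,0.025,0],[0,0,0.025,0],[0,0,0.025,0],[0,0,0.02,0],[0,0,0.02,0],[0,0,0.013,0],[0,0,0,0]])

```text
time_s: 4.2
ee_pos: [0.3897, -0.2856, 0.0639]
eef_rot: [-3.141, -0.001, 1.57]
force: [0.7, 0.2, -0.1]
grip_width: 0.0939
grip_force: 0.0
```

Emit:
move_arm(increments=[[0,0,0,0],[0,0,0,0],[0,0,0,0],[0,0,0,0],[0,0,0,0],[0,0,0,0],[0,0,0,0],[0,0,0,0]], grip=0.5, force=15)

```text
time_s: 5.2
ee_pos: [0.3902, -0.2857, 0.0646]
eef_rot: [3.141, 0.0, 1.571]
force: [-2.5, -0.4, 5.6]
grip_width: 0.0608
grip_force: 14.7
```

Emit:
move_arm(increments=[[0,0,-0.01,0],[0,0,-0.02,0],[0,0,-0.02,0],[0,0,-0.02,0],[0,0,-0.02,0],[0,0,-0.02,0],[0,0,-0.01,0],[0.007,0.013,0,0],[0.014,0.026,0,0],[0.015,0.028,0,0],[0.015,0.028,0,0],[0.015,0.028,0,0],[0.015,0.028,0,0],[0.015,0.028,0,0],[0.015,0.028,0,0],[0.015,0.028,0,0],[0.014,0.025,0,0],[0.007,0.011,0,0],[0,0,0,0],[0,0,0,0]])

```text
time_s: 7.7
ee_pos: [0.6606, -0.139, 0.1843]
eef_rot: [-3.141, -0.0, 1.57]
force: [-0.7, -0.1, -1.2]
grip_width: 0.0602
grip_force: 14.7
```

```bash
python3 -c "
from h import *
o=telemetry.get_obs();print(o['ee_pos'],o['grip_width'],o['grip_force'])
P=pose('wrist');cv2.imwrite('pics/w2.png',cams.camera('wrist'))
for c in [(.661,-.139),(.652,-.054),(.642,.032),(.634,.116)]: print(proj(P,[*c,.007]).round())
for d in nets.mark_of('wrist','coaster_a'): print(d['conf'],np.round(d['centre']),ray(P,d['centre'],.003)[:2].round(4))"
```

```text
[ 0.66061963 -0.13897071  0.18427317] 0.06024912845092753 14.718942377512576
[275. 195.]
[267. 119.]
[257.  32.]
[248. -65.]
0.74 [267. 121.] [ 0.6515 -0.0552]
0.64 [255.  31.] [0.6393 0.0343]
0.57 [20. 72.] [ 0.3863 -0.0053]
```

View pics/w2.png

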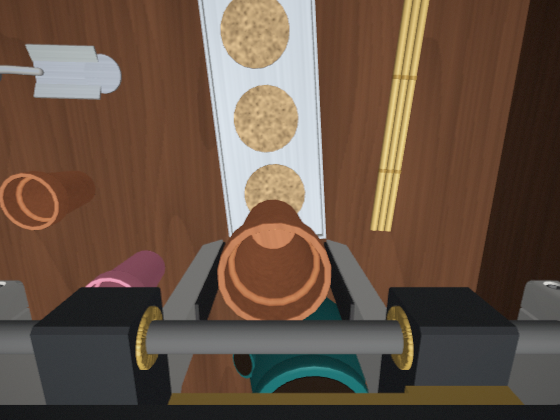

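The pot is held over coaster a (visible centre near (274,195), predicted (275,195)). Coasters b (266,119) and c (255,31) also match. I'll lower and release.

Emit:
move_arm(increments=[[0,0,0.01,0],[0,0,0.02,0],[0,0,0.02,0],[0,0,0.02,0],[0,0,0.02,0],[0,0,0.01,0],[0,0,0.006,0],[0,0,0.003,0],[0,0,0.003,0],[0,0,0,0],[0,0,0,0]])

```text
time_s: 9.18
ee_pos: [0.6613, -0.1386, 0.0728]
eef_rot: [3.141, 0.0, 1.571]
force: [0.5, 0.6, -0.2]
grip_width: 0.0605
grip_force: 14.7
```

Emit:
move_arm(increments=[[0,0,0,0],[0,0,0,0],[0,0,0,0],[0,0,0,0],[0,0,0,0]], grip=1)

```text
time_s: 9.8
ee_pos: [0.6612, -0.1386, 0.0724]
eef_rot: [-3.142, -0.0, 1.571]
force: [0.0, 0.7, -0.4]
grip_width: 0.0939
grip_force: 0.0
```

Emit:
move_arm(increments=[[0,0,-0.01,0],[0,0,-0.03,0],[0,0,-0.03,0],[0,0,-0.03,0],[0,0,-0.03,0],[0,0,-0.03,0],[0,-0.013,0,0],[0.001,-0.03,0,0],[0.002,-0.03,0,0],[0.002,-0.03,0,0],[0.002,-0.03,0,0],[0.002,-0.03,0,0],[0.002,-0.03,0,0],[0,-0.025,0,0],[0,-0.015,0,0],[0,0,0,0],[0,0,0,0]])

```text
time_s: 11.92
ee_pos: [0.4288, -0.1277, 0.2326]
eef_rot: [3.141, 0.0, 1.571]
force: [0.6, -0.6, 0.6]
grip_width: 0.0943
grip_force: 0.0
```

```bash
python3 -c "
from h import *
look('medium',(.428,-.128),'w3')"
```

```text
ee [ 0.4287 -0.1277  0.2325] [ 3.142 -0.     1.571]
mark 0.57 [272. 196.] [ 0.4258 -0.1329]
ext 0.93 [250. 176. 302. 226.]
ext 0.57 [435.   0. 476.   9.]
expect rim px [274. 199.]
```

View pics/w3.png

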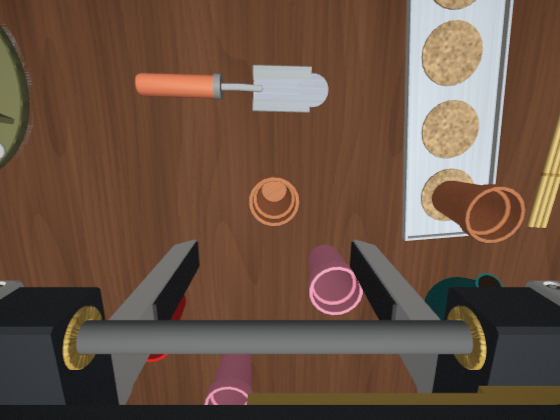

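The medium pot's rim is at (274,201), as expected, and the large one stands on coaster a. Descending and gripping.

Emit:
move_arm(increments=[[-0.002,-0.001,0.02,0],[0,0,0.03,0],[0,0,0.03,0],[0,0,0.03,0],[0,0,0.025,0],[0,0,0.02,0],[0,0,0.015,0],[0,0,0.012,0],[0,0,0,0]])

```text
time_s: 13.2
ee_pos: [0.427, -0.1295, 0.0499]
eef_rot: [-3.141, -0.0, 1.571]
force: [0.7, 0.3, 0.5]
grip_width: 0.0941
grip_force: 0.0
```

Emit:
move_arm(increments=[[0,0,0,0],[0,0,0,0],[0,0,0,0],[0,0,0,0],[0,0,0,0],[0,0,0,0],[0,0,0,0],[0,0,0,0]], grip=0.45, force=15)

```text
time_s: 14.2
ee_pos: [0.4273, -0.1296, 0.0506]
eef_rot: [3.141, 0.0, 1.571]
force: [1.3, -0.4, 2.6]
grip_width: 0.0544
grip_force: 15.0
```

Emit:
move_arm(increments=[[0,0,-0.01,0],[0,0,-0.02,0],[0,0,-0.02,0],[0,0,-0.02,0],[0,0,-0.02,0],[0,0,-0.02,0],[0,0,-0.01,0],[0.004,0.01,0,0],[0.008,0.025,0,0],[0.01,0.03,0,0],[0.01,0.03,0,0],[0.01,0.03,0,0],[0.01,0.03,0,0],[0.01,0.03,0,0],[0.009,0.025,0,0],[0.0045,0.015,0,0],[0,0,0,0],[0,0,0,0]])

```text
time_s: 16.45
ee_pos: [0.6517, -0.054, 0.1697]
eef_rot: [-3.14, -0.0, 1.571]
force: [-0.6, 0.2, -1.1]
grip_width: 0.0544
grip_force: 15.0
```

Emit:
move_arm(increments=[[0,0,0.01,0],[0,0,0.02,0],[0,0,0.02,0],[0,0,0.02,0],[0,0,0.02,0],[0,0,0.01,0],[0,0,0.006,0],[0,0,0.003,0],[0,0,0.003,0],[0,0,0,0],[0,0,0,0]])

```text
time_s: 17.82
ee_pos: [0.6523, -0.0541, 0.0587]
eef_rot: [3.141, 0.0, 1.571]
force: [-0.4, 0.4, -1.7]
grip_width: 0.0542
grip_force: 15.0
```

Emit:
move_arm(increments=[[0,0,0,0],[0,0,0,0],[0,0,0,0],[0,0,0,0],[0,0,0,0]], grip=1)

```text
time_s: 18.45
ee_pos: [0.6522, -0.0541, 0.0585]
eef_rot: [3.142, -0.0, 1.571]
force: [0.5, -0.1, 0.0]
grip_width: 0.0938
grip_force: 0.0
```

Emit:
move_arm(increments=[[0,0,-0.01,0],[0,0,-0.03,0],[0,0,-0.03,0],[0,0,-0.04,0],[0,0,-0.04,0],[0,0,-0.02,0],[0.018,-0.02,0,0],[0.03,-0.025,0,0],[0.035,-0.025,0,0],[0.035,-0.025,0,0],[0.035,-0.025,0,0],[0.035,-0.025,0,0],[0.035,-0.025,0,0],[0.035,-0.025,0,0],[0.035,-0.025,0,0],[0.035,-0.02,0,0],[0.02,-0.01,0,0],[0,0,0,0],[0,0,0,0]])

```text
time_s: 20.82
ee_pos: [0.4025, 0.2934, 0.2288]
eef_rot: [3.141, -0.0, 1.571]
force: [-0.4, -0.5, -0.2]
grip_width: 0.0942
grip_force: 0.0
```

```bash
python3 -c "
from h import *
look('small',(.402,.294),'w4')"
```

```text
ee [0.4026 0.2933 0.2287] [ 3.141 -0.     1.57 ]
ext 0.97 [257. 173. 296. 219.]
expect rim px [275. 197.]
```

View pics/w4.png

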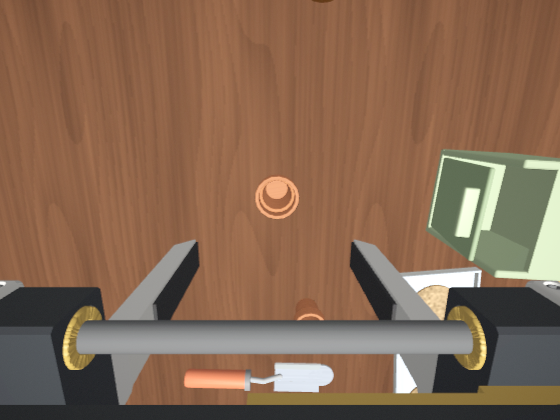

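The small pot's rim is at (277,198), within about 2 mm of expected. Descending.

Emit:
move_arm(increments=[[-0.001,0.002,0.02,0],[0,0,0.03,0],[0,0,0.03,0],[0,0,0.03,0],[0,0,0.03,0],[0,0,0.02,0],[0,0,0.02,0],[0,0,0.012,0],[0,0,0,0]])

```text
time_s: 22.1
ee_pos: [0.4041, 0.2925, 0.036]
eef_rot: [-3.141, 0.001, 1.57]
force: [-0.4, -0.3, 0.4]
grip_width: 0.0942
grip_force: 0.0
```

Emit:
move_arm(increments=[[0,0,0,0],[0,0,0,0],[0,0,0,0],[0,0,0,0],[0,0,0,0],[0,0,0,0],[0,0,0,0],[0,0,0,0],[0,0,0,0]], grip=0.4, force=15)

```text
time_s: 23.22
ee_pos: [0.4043, 0.293, 0.0365]
eef_rot: [3.141, -0.0, 1.571]
force: [1.5, 0.6, 1.7]
grip_width: 0.0483
grip_force: 15.0
```

Emit:
move_arm(increments=[[0,0,-0.01,0],[0,0,-0.02,0],[0,0,-0.03,0],[0,0,-0.03,0],[0,0,-0.03,0],[0,0,-0.02,0],[-0.01,0.01,0,0],[-0.02,0.02,0,0],[-0.03,0.026,0,0],[-0.03,0.026,0,0],[-0.03,0.026,0,0],[-0.03,0.026,0,0],[-0.03,0.026,0,0],[-0.03,0.026,0,0],[-0.025,0.026,0,0],[-0.018,0.018,0,0],[-0.008,0.008,0,0],[0,0,0,0],[0,0,0,0]])

```text
time_s: 25.6
ee_pos: [0.6417, 0.0325, 0.1763]
eef_rot: [-3.141, -0.0, 1.571]
force: [0.7, 0.3, -0.2]
grip_width: 0.0482
grip_force: 15.0
```

Emit:
move_arm(increments=[[0,0,0.01,0],[0,0,0.02,0],[0,0,0.025,0],[0,0,0.025,0],[0,0,0.02,0],[0,0,0.015,0],[0,0,0.01,0],[0,0,0.004,0],[0,0,0.003,0],[0,0,0,0],[0,0,0,0]])

```text
time_s: 26.98
ee_pos: [0.6424, 0.0319, 0.0449]
eef_rot: [3.141, -0.0, 1.571]
force: [-0.1, 0.4, -1.0]
grip_width: 0.0486
grip_force: 15.0
```

Emit:
move_arm(increments=[[0,0,0,0],[0,0,0,0],[0,0,0,0],[0,0,0,0],[0,0,0,0]], grip=1)

```text
time_s: 27.6
ee_pos: [0.6422, 0.0319, 0.0445]
eef_rot: [3.142, 0.0, 1.571]
force: [1.4, 0.3, 0.3]
grip_width: 0.093
grip_force: 0.0
```

Emit:
move_arm(increments=[[0,0,-0.01,0],[0,0,-0.03,0],[0,0,-0.04,0],[0,0,-0.04,0],[0,0,-0.04,0],[0,0,-0.02,0],[0.006,-0.015,0,0],[0.012,-0.03,0,0],[0.014,-0.03,0,0],[0.014,-0.03,0,0],[0.014,-0.03,0,0],[0.014,-0.03,0,0],[0.008,-0.02,0,0],[0.004,-0.012,0,0],[0,0,0,0],[0,0,0,0]])

```text
time_s: 29.6
ee_pos: [0.4457, 0.1177, 0.2246]
eef_rot: [3.141, 0.0, 1.57]
force: [-0.2, 0.5, -0.7]
grip_width: 0.0939
grip_force: 0.0
```

```bash
python3 -c "
from h import *
look('tiny',(.445,.118),'w5')"
```

```text
ee [0.4457 0.1177 0.2245] [-3.142  0.     1.57 ]
mark 0.77 [279. 198.] [0.4509 0.1095]
ext 0.83 [260. 181. 299. 217.]
expect rim px [274. 195.]
```

View pics/w5.png

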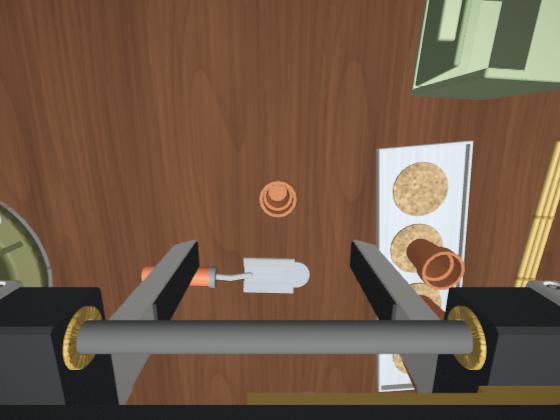

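The tiny pot's rim is at (279,199), which is (0.450, 0.1135). The trowel at (270,275) is clear of the fingers.

Emit:
move_arm(increments=[[-0.004,0.005,0.02,0],[0,0,0.03,0],[0,0,0.03,0],[0,0,0.03,0],[0,0,0.03,0],[0,0,0.025,0],[0,0,0.02,0],[0,0,0.012,0],[0,0,0.005,0],[0,0,0,0]])

```text
time_s: 31.0
ee_pos: [0.4504, 0.1139, 0.0226]
eef_rot: [3.141, -0.0, 1.571]
force: [0.3, -0.5, 0.4]
grip_width: 0.0942
grip_force: 0.0
```

Emit:
move_arm(increments=[[0,0,0,0],[0,0,0,0],[0,0,0,0],[0,0,0,0],[0,0,0,0],[0,0,0,0],[0,0,0,0],[0,0,0,0],[0,0,0,0],[0,0,0,0]], grip=0.35, force=12)

```text
time_s: 32.25
ee_pos: [0.4501, 0.1139, 0.0225]
eef_rot: [-3.142, -0.0, 1.571]
force: [0.2, 0.9, 0.4]
grip_width: 0.0419
grip_force: 12.0
```

Emit:
move_arm(increments=[[0,0,-0.01,0],[0,0,-0.02,0],[0,0,-0.03,0],[0,0,-0.03,0],[0,0,-0.01,0],[0,0.012,0,0],[0,0.025,0,0],[0,0.03,0,0],[0.002,0.03,0,0],[0,0.03,0,0],[0,0.03,0,0],[0,0.017,0,0],[0,0.01,0,0],[0,0,0,0],[0,0,0,0]])

```text
time_s: 34.12
ee_pos: [0.6337, 0.1159, 0.1221]
eef_rot: [-3.141, 0.0, 1.571]
force: [0.1, 0.3, -1.1]
grip_width: 0.0426
grip_force: 12.0
```

Emit:
move_arm(increments=[[0,0,0.01,0],[0,0,0.02,0],[0,0,0.02,0],[0,0,0.02,0],[0,0,0.01,0],[0,0,0.006,0],[0,0,0.004,0],[0,0,0.002,0],[0,0,0,0],[0,0,0,0]])

```text
time_s: 35.38
ee_pos: [0.6343, 0.1159, 0.0308]
eef_rot: [3.141, -0.0, 1.571]
force: [0.2, 0.1, -0.2]
grip_width: 0.042
grip_force: 12.0
```

Emit:
move_arm(increments=[[0,0,0,0],[0,0,0,0],[0,0,0,0],[0,0,0,0],[0,0,0,0],[0,0,0,0]], grip=1)

```text
time_s: 36.12
ee_pos: [0.6341, 0.1159, 0.0304]
eef_rot: [-3.142, -0.0, 1.571]
force: [-0.8, 0.1, 0.2]
grip_width: 0.0935
grip_force: 0.0
```

Emit:
move_arm(increments=[[0,0,-0.01,0],[0,0,-0.02,0],[0,0,-0.03,0],[0,0,-0.04,0],[0,0,-0.04,0],[0,0,-0.04,0],[0,0,-0.03,0],[0,-0.03,0,0],[0,-0.04,0,0],[0,-0.05,0,0],[0,-0.05,0,0],[0,-0.05,0,0],[0,-0.03,0,0],[0,0,0,0],[0,0,0,0]])

```text
time_s: 38.0
ee_pos: [0.3847, 0.116, 0.2414]
eef_rot: [3.14, -0.0, 1.571]
force: [-0.1, -0.4, -1.0]
grip_width: 0.0939
grip_force: 0.0
```

```bash
python3 - <<'E'
from h import *
for n in ["top","side"]:
    im=cams.camera(n);P=pose(n);cv2.imwrite(f"pics/{n}1.png",im)
    for q in HT:
        print(n,q,[(round(d["conf"],2),ray(P,d["centre"],.007+HT[q]/2)[:2].round(3).tolist()) for d in nets.mark_of(n,f"pot_{q}_mid")[:5]])
    print([ray(P,d["centre"],0)[:2].round(3).tolist() for d in nets.mark_of(n,"trowel")[:1]])
a,b=cv2.imread("pics/top1.png"),cv2.imread("pics/side1.png")
cv2.imwrite("pics/fin.png",np.hstack([cv2.resize(a[80:280,180:380],(400,400)),cv2.resize(b[130:330,140:340],(400,400))]))
E
```

```text
top tiny [(0.57, [0.641, 0.11])]
top small [(0.6, [0.645, 0.026])]
top medium [(0.58, [0.656, -0.057])]
top large [(0.79, [0.503, -0.241]), (0.72, [0.666, -0.141]), (0.63, [0.277, -0.294]), (0.62, [0.368, -0.403])]
[[0.39, -0.0]]
side tiny [(0.71, [0.634, 0.116])]
side small [(0.98, [0.64, 0.036]), (0.22, [0.632, 0.117])]
side medium [(0.76, [0.656, -0.051])]
side large [(0.86, [0.495, -0.228]), (0.64, [0.667, -0.141]), (0.58, [0.371, -0.383]), (0.55, [0.276, -0.303])]
[[0.39, -0.006]]
```

View pics/fin.png

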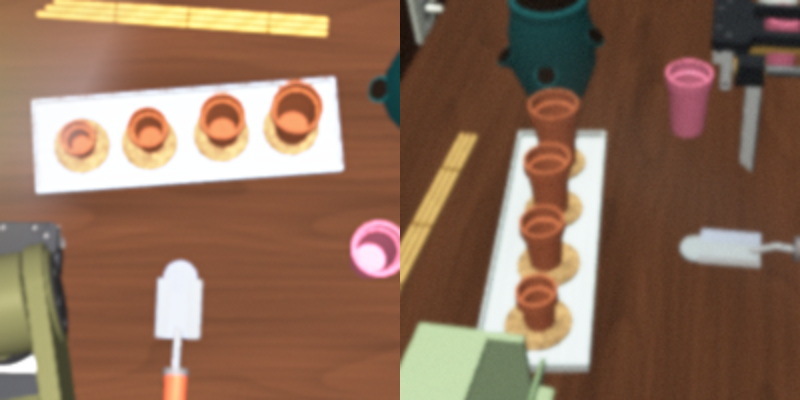

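All four pots stand upright and centred within a few mm, from large by the teal pot (crop px 296,110) down to tiny by the bin (80,140). The trowel hasn't moved.

```bash
python3 -c "
from station import hand_in
print(hand_in())"
```

```text
the job is handed in; nothing more can be done
None
```

I placed the four pots upright on the coasters, largest by the strawberry pot down to smallest by the sage bin, left the trowel where it lay, and handed the job in at about 38 s; no verdict was returned.

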